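# Stack the sample tray on the bail-arm tote

### The job

First swing both orange bail arms of the blue tote fully in, so that they lie flat across its open top; then take the grey sample tray off its sloping rack by its black handle and set it down, without dropping it, level and centred on the two bails, with its long rear side close up and square against the tote's white back stop. Let go of it and leave the other things on the bench where they are.

Things in the scene. Friction and masses are not known exactly. Their poses are not given: they have to be found in the camera images.
- tote: Blue open tote fixed to the bench, level: 140 (x) by 210 (y) by 80 mm high to the rim, walls 5 mm, in a steel frame 12 mm high; metal discs inside up to 23 mm above the bench. Origin: centre of its underside, on the bench; z up; +x points to its back (away from the robot within 15 degrees), +y to its left end. The tray is smaller than its opening and would drop in without the bails.
- tote_stop (a point): White back stop rising from the middle of the tote's back wall, 50 mm wide, 10 mm thick, top 118 mm above the bench. The point is the middle of its front face (towards the tote's inside) at x = +60, y = 0, z = 100 mm in the tote's frame; same axes as the tote.
- tote_seat (a point): Where the tray's origin must come, x = +5, y = 0, z = 90 mm in the tote's frame, same axes: there the tray's underside lies on the tops of the two swung-in bars (along x at y = +35 and -35 mm, tops 90 mm above the bench) and its +x or -x side touches the stop.
- bail_left (a joint): Left bail (tote's +y end), rad: an orange U of 10 mm round bar. Hinge along the tote's x at y = +100, z = 85 mm; 65 mm arms outside the long walls (x = +-78 mm); crossbar 156 mm long. 0: level, outwards (bar at y = +165 mm); pi/2: upright; pi: fully in, level on the rim (bar at y = +35 mm). Range -0.2 to pi. 60 g; light friction (1 N at the bar) holds it where left.
- bail_right (a joint): The same for the right bail, mirrored: hinge at y = -100 mm; 0 points outwards (bar at y = -165 mm), pi is fully in (bar at y = -35 mm).
- bail_left_bar (a point): Middle of the left bail's crossbar (centre of the 10 mm round bar), where it can be pinched across.
- bail_right_bar (a point): Middle of the right bail's crossbar (centre of the 10 mm round bar).
- tray: Grey tray with fixed sample discs, 110 (x) by 150 (y) by 25 mm high, about 0.35 kg, same either way round. Origin: centre of its underside; z normal to its floor. Black upright plate handle in its middle, 12 mm thick (x), 64 mm long (y), up to 75 mm above the underside. At first it lies on the rack's 27 degree slope, +x side uphill, -x side against the low lip.
- tray_grip (a point): Grip point on the tray's handle: on its middle plane, 58 mm above the tray's underside (17 mm below the handle's top); same axes as the tray.
- rack: Aluminium sloping rack fixed to the bench, 190 mm wide in y, 140 mm along the slope. Its face rises at 27 degrees towards its +x (away from the robot within 15 degrees), from about 43 to 107 mm above the bench, with a 16 mm lip at the low side. Origin: on the bench 50 mm in front of (-x) the point below the middle of the slope.
- puck_a: Steel disc, 40 mm across, 22 mm high, loose: leave it. Origin: centre of its underside.
- puck_b: Brass disc, 40 mm across, 18 mm high, loose: leave it. Origin: centre of its underside.
- puck_c: Aluminium disc, 45 mm across, 30 mm high, loose: leave it. Origin: centre of its underside.
- solvent: White bottle with red cap, 56 mm across, 130 mm high, loose: leave it. Origin: centre of its underside.
- brush: Small hand brush lying beyond the tote and rack, loose: leave it.
- driver: Screwdriver lying beyond the tote and rack, loose: leave it.
Things that resemble listed ones, but are neither listed nor needed, are in the scene too. Leave any purple or red look-alike of the tray alone.

How it is judged:
On the way:
1. both bails fully in, with the tray not yet over the tote (value of joint each of bail_left, bail_right above 2.98 rad and horizontal distance between tray and tote above 0.15 m), for 0.2 s.
At the end, for the whole second after the job is handed in: Both bails fully in (beyond 2.98 rad); the tray rests level (within 0.06 rad) on them, its underside 90 mm above the bench (83 to 96 mm), its rear side within 4 mm of the back stop (centre at x = 5 mm, +-4 mm), square to the tote within 0.07 rad, centred in y within 20 mm, released and at rest (value of joint each of bail_left, bail_right above 2.98 rad and z of tray in the frame of tote between 0.083 and 0.096 m and x of tray in the frame of tote between 0.001 and 0.009 m and y of tray in the frame of tote between -0.02 and 0.02 m and angle between tray's own z axis and vertical below 0.06 rad and angle between the x axis of tray and the x axis of tote, either way round below 0.07 rad and linear speed of tray below 0.02 m/s); the robot touches nothing.
It fails at once if the tray is dropped (falls faster than 0.5 m/s with no finger on it) (linear speed of tray above 0.5 m/s and contact force between the fingers and tray below 0.1 N).
It fails at once if another thing on the bench is moved by more than 30 mm or the bottle is tipped over (distance of any of puck_a, puck_b, puck_c, solvent, brush, driver from where it was at the start of the episode above 0.03 m or angle between solvent's own z axis and vertical above 0.5 rad).
It also fails if it takes over 62 s, if anything falls off the work surface, if the arm or the gripper's body presses on something with over 40 N, if the wrist force passes 120 N, or if a joint passes its speed limit or range.

### The arm

A 6-joint arm with a two-finger parallel gripper is mounted at the origin on the work surface. World frame = base frame: x ahead of the robot, y to its left, z up, the work surface at z = 0. Lengths are in m, angles in rad, forces in N, time in s.
With the tool pointing down it reaches from about 0.35 to 0.875 m from the base axis. Payload 4.2 kg.
Tool frame: the origin (TCP) lies at the very end of the fingers, on their centre line; the grasp point (between the pads) lies 19 mm behind it (env.grasp_offset is the distance from the TCP to the grasp point, in m); z points along the fingers, y is the line along which they close (so a half turn about z gives the same grasp; the last joint's range is limited). The gripper opens to 85 mm and grips with 20 to 120 N. Pads are 22 mm wide; open, the fingers measure 114 mm over their backs; the gripper's body (76 mm by 85 mm) begins 54 mm behind the grasp point. The pads swing forward as they close: fully open they stand 13 mm farther back than shut.
Start: joints at [-1.045, 0.385, 0.008, 0, -1.194, -0.259], TCP at [0.165, -0.603, 0.231] pointing down, gripper open.
Joint ranges: [-3.14, 3.14], [-1.21, 2.06], [-1.07, 1.41], [-3.16, 2.05], [-2.99, -0.16], [-3.1, 3.1]. Speed limits (rad/s): [2.79, 2.79, 3.14, 3.14, 3.14, 3.14].

### API

Orientations are given as a rotation vector (axis times angle).
In Python, from plant import status, read_camera, job, env gives the robot as it stands.
- The arm moves only by the tool play_rows, never from a script. Its argument "plan" is a list of rows, each a list of 3 entries, a list of its own where there are three numbers: the turn, a rotation vector about the tool's x, y, z in rad, then the shift along the tool's x, y, z in mm, then the finger opening in mm, from 0 to 85.4. In form: [[[rx, ry, rz], [x, y, z], fingers], ...]. A call has exactly 5 rows; each row shifts and turns the commanded pose from where the row before left it, along the tool's axes as they then stand; what a row does not reach is not made up. A row lasts 1/12 s, in which the tool goes at most 41.7 mm and 7.16 degrees, less where a joint would pass 70% of its speed; a pose out of reach is approached as far as the arm can. A call is refused whole if a number of a shift passes 41.7 or a number of a turn 0.125, either way. A call with a gripper value outside its range is refused whole. The fingers move at their own pace and stop on an object; "grip_force" is the grip in N (left out, the last holds). Time passes only in rows, so rows that do not move let the fingers close, or fill a call up. It gives the time, the measured TCP pose, the force, the opening and the grip force at its end, in the units of the state.
- status.get_state(): the state, without advancing time (a new reading comes with each control period).
- read_camera(name): name is "side" or "top"; returns a dict with "img" (384x512x3 uint8, blue, green, red), "depth" (384x512 float32, m along the optical axis (not along the pixel's ray), 0 where there is no reading), "fx", "fy", "cx", "cy" (pixels), "origin" and "attitude" of the camera in the world. Camera axes: x right, y down, z forward; pixel columns grow to the right and rows downward; lengths in m; the calibration is good to about 2 mm. A picture is of the moment at which its call begins.
- job.job_done(): hands the job in; it is judged then, once.
The state is a dict: "time_s": time; "joint_pos": joint angles; "dq": joint speeds; "effort": joint torques, N m; "eef_pos": TCP position; "ee_rot": TCP orientation; "contact_force": force on the tool from outside, world axes, zero at the start; "ft_torque": the same for the moment, N m; "grip_width": finger opening in m; "finger_force": force on a finger pad.
Only numpy, scipy, OpenCV 4.12 (cv2) and the standard library are available. Lean on these libraries where they do the work, as an engineer would, in place of code of your own. Each camera call takes 0.05 s, during which the arm holds its last target. There are 200 camera calls.

## Working session

There is one attempt and no reset: what is moved stays moved. The work goes in short steps, Python scripts to look and compute and a tool call to move; the robot and the scene stay as the last step left them, time stands still between calls to the robot, and variables do not carry over. Pictures are saved under pics/ and viewed, at most 10 in all, crops included, and the job is handed in when it is done.

Besides the shell and the picture viewer there is one more tool, called after "Emit:" in YAML: its name, and indented under it one key for each argument. play_rows: Moves the arm, as the interface text tells. Its arguments: {"type":"object","properties":{"plan":{"type":"array","items":{"type":"array"}},"grip_force":{"type":"number"}},"required":["plan"]}

```bash
ls; mkdir -p pics
python3 - <<'E'
from plant import status, read_camera, job, env
import cv2,numpy as np
for n in("top","side"):
    d=read_camera(n); cv2.imwrite(f"pics/{n}0.png",d["img"]); np.savez(f"{n}0.npz",**{k:np.array(v) for k,v in d.items()})
    print(n,d["fx"],d["fy"],d["cx"],d["cy"],d["origin"],d["attitude"])
s=status.get_state(); print(s); print(env.grasp_offset)
E
```

```text
pics
top 387.0154157489163 387.0154157489163 251.37481613065157 188.1894140629508 [ 0.22743603 -0.05728927  1.28085194] [-2.15406472  2.09830847 -0.22733567]
side 395.4857335894432 395.4857335894432 254.71997294286027 191.94008163163298 [0.24591541 0.64564593 0.84006784] [-0.42461965  2.74370854 -1.13931826]
{'time_s': 0.1, 'joint_pos': array([-1.04538545e+00,  3.85464240e-01,  6.77274121e-03, -4.33462464e-04,
       -1.19404230e+00, -2.58620110e-01]), 'dq': array([-0.00093757, -0.00226114,  0.003621  ,  0.00312693, -0.00274551,
        0.00119071]), 'effort': array([-6.08446226e-04, -3.93319881e+01,  1.88929367e+01,  4.19798300e+00,
       -2.61619258e-03,  9.91402885e-06]), 'eef_pos': array([ 0.16465946, -0.60237005,  0.23034454]), 'ee_rot': array([ 4.17534223e-01, -3.11335012e+00, -3.05394468e-03]), 'contact_force': array([-0.91640124,  0.46223414, -0.89643896]), 'ft_torque': array([ 0.00426877, -0.03183357,  0.03077919]), 'finger_force': 0.0, 'grip_width': 0.08521456636517419}
0.0187
```

View pics/top0.png

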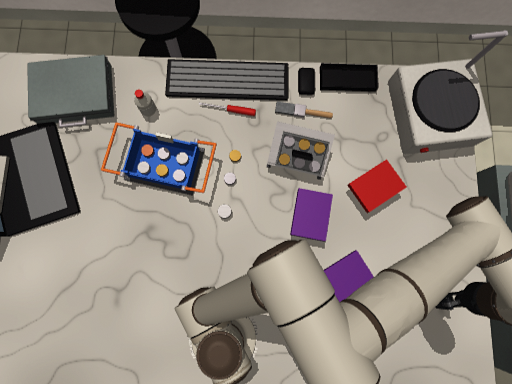

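View pics/side0.png

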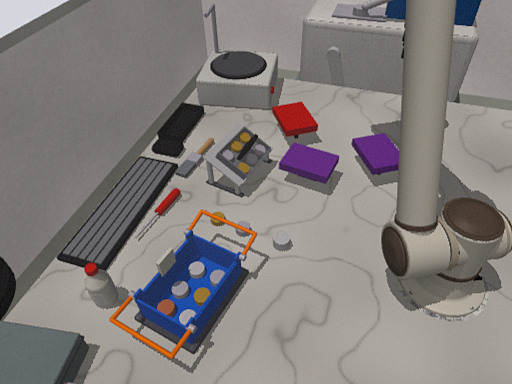

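Top view: blue tote around (163,160) with orange bails: left bar about (112,143), right bar about (210,167). The grey tray with its black handle is on the rack at (300,152). Possible look-alikes for the tray are purple (312,215) and (348,275) and red (377,187); the dark box (70,88) is not one. The grey tray at (300,152) is the one to take.

```bash
cat > h.py <<'E'
import numpy as np, cv2
from scipy.spatial.transform import Rotation as R
from plant import status, read_camera, job, env
def cloud(d):
    v,u=np.mgrid[0:384,0:512]; z=d["depth"]
    p=np.stack([(u-d["cx"])/d["fx"]*z,(v-d["cy"])/d["fy"]*z,z],-1)
    return p@R.from_rotvec(d["attitude"]).as_matrix().T+d["origin"]
def hsv(d): return cv2.cvtColor(d["img"],cv2.COLOR_BGR2HSV)
def rays(d,uv):
    uv=np.asarray(uv,float); r=np.c_[(uv[:,0]-d["cx"])/d["fx"],(uv[:,1]-d["cy"])/d["fy"],np.ones(len(uv))]
    return r@R.from_rotvec(d["attitude"]).as_matrix().T
def onplane(d,uv,z):
    r=rays(d,uv); return d["origin"]+r*((z-d["origin"][2])/r[:,2])[:,None]
E
cat > m.py <<'E'
from h import *
for n in("top","side"):
    d={k:v for k,v in np.load(n+"0.npz").items()}
    P=cloud(d);H=hsv(d);ok=d["depth"]>0
    print(n,"bench z",np.median(P[...,2][ok&(np.abs(P[...,2])<.02)]))
    blue=ok&(abs(H[...,0].astype(int)-113)<12)&(H[...,1]>140)
    b=P[blue]; b=b[(b[:,1]>0)&(b[:,0]<.9)]
    rim=b[(b[:,2]>.072)&(b[:,2]<.09)]
    r=cv2.minAreaRect((rim[:,:2]*1000).astype(np.float32)); print("rim",len(rim),r)
    a=np.deg2rad(r[2]); 
    org=ok&(H[...,0]>5)&(H[...,0]<16)&(H[...,1]>190)&(P[...,2]>.055)
    o=P[org]; c=np.array(r[0])/1000
    for th in (a,):
        # choose long axis
        w,h=r[1]; la=a if w>h else a+np.pi/2
        y=np.array([np.cos(la),np.sin(la)]); y=y if y[1]>0 else -y
        x=np.array([y[1],-y[0]])
        print("tote xaxis yaw",np.degrees(np.arctan2(x[1],x[0])))
        l=np.c_[(o[:,:2]-c)@x,(o[:,:2]-c)@y,o[:,2]]*1000
        for s in(1,-1):
            q=l[l[:,1]*s>140]; print("bail",s,len(q),np.round(np.median(q,0),1), np.round(np.ptp(q,axis=0)))
    # tray area
    t=ok&(P[...,1]<-.02)&(P[...,1]>-.4)&(P[...,0]>.4)&(P[...,0]<.8)&(P[...,2]>.04)&(H[...,1]<60)
    q=P[t]; print("grey",len(q),q.min(0),q.max(0))
    top=P[t&(P[...,2]>.12)]; print("handle?",len(top))
    dk=t&(H[...,2]<60); q=P[dk]; print("dark",len(q),np.median(q,0) if len(q) else 0,q.min(0),q.max(0))
    sc=5
    u0,v0=(250,105) if n=="top" else (185,110)
    cv2.imwrite(f"pics/{n}_tray.png",cv2.resize(d["img"][v0:v0+100,u0:u0+100],None,fx=5,fy=5,interpolation=cv2.INTER_CUBIC))
E
python3 m.py
```

```text
top bench z 0.0004470207995890263
rim 453 ((555.6849365234375, 219.12501525878906), (211.78330993652344, 147.153076171875), 78.85700225830078)
tote xaxis yaw -11.142997741699222
bail 1 147 [  0.  164.2  89.9] [162.  31.  10.]
bail -1 141 [  -1.4 -160.8  105.8] [163.  26.  14.]
grey 2224 [ 0.42339854 -0.33427431  0.04126226] [ 0.67993355 -0.12459116  0.14377127]
handle? 110
dark 354 [ 0.56526325 -0.23923883  0.08929906] [ 0.52677596 -0.31234512  0.04723966] [ 0.64200421 -0.15770998  0.14377127]
side bench z -0.0001303634613771809
rim 878 ((556.7081298828125, 220.8656005859375), (209.95404052734375, 146.67271423339844), 78.27173614501953)
tote xaxis yaw -11.728263854980463
bail 1 406 [ -9.1 164.5  88.8] [162.  29.  10.]
bail -1 232 [  -2.3 -160.2  104.3] [162.  26.  13.]
grey 2079 [ 0.40632172 -0.33868523  0.04075675] [ 0.68246999 -0.12468734  0.14108848]
handle? 84
dark 180 [ 0.57186821 -0.21628091  0.11113646] [ 0.54851124 -0.31664589  0.06847055] [ 0.64529479 -0.19269819  0.14108848]
```

```bash
cat > m2.py <<'E'
from h import *
for n in("top","side"):
    d={k:v for k,v in np.load(n+"0.npz").items()}
    P=cloud(d);H=hsv(d);ok=d["depth"]>0
    # tote: bail outer rect
    org=ok&(H[...,0]>5)&(H[...,0]<16)&(H[...,1]>190)&(P[...,2]>.07)&(P[...,1]>0)
    y,x0=None,None
    r=cv2.minAreaRect((P[org][:,:2]*1000).astype(np.float32)); print(n,"bails rect",r)
    wh=ok&(H[...,1]<50)&(H[...,2]>140)&(P[...,2]>.09)&(P[...,2]<.125)&(np.hypot(P[...,0]-.62,P[...,1]-.206)<.05)
    q=P[wh]; print("stop",len(q),cv2.minAreaRect((q[:,:2]*1000).astype(np.float32)),q[:,2].max())
    dk=ok&(H[...,2]<70)&(P[...,2]>.105)&(P[...,1]<-.1)&(P[...,1]>-.4)&(P[...,0]>.5)&(P[...,0]<.7)
    q=P[dk];print("handle",len(q),np.median(q,0),q.min(0),q.max(0))
    # top edge of handle: principal direction
    r=cv2.minAreaRect((q[:,:2]*1000).astype(np.float32)); print(r)
    cv2.imwrite(f"pics/{n}_mask.png",(dk*255).astype(np.uint8))
    # raised points of tray: local frame guess
    c=np.array([.58,-.23]); 
    t=ok&(H[...,1]<60)&(P[...,1]<-.12)&(P[...,1]>-.4)&(P[...,0]>.47)&(P[...,0]<.8)&(P[...,2]>.03)&(P[...,2]<.15)
    q=P[t]; 
    # ransac plane w/ slope 27
    rng=np.random.default_rng(0);best=(0,)
    for i in range(3000):
        a=q[rng.choice(len(q),3,False)]; nn=np.cross(a[1]-a[0],a[2]-a[0]); L=np.linalg.norm(nn)
        if L<1e-5: continue
        nn/=L; nn*=np.sign(nn[2])
        if abs(nn[2]-np.cos(np.radians(27)))>.03: continue
        k=(abs((q-a[0])@nn)<.002).sum()
        if k>best[0]: best=(k,nn,a[0]@nn)
    k,nn,dd=best; print("plane",k,nn,dd,"yaw",np.degrees(np.arctan2(-nn[1],-nn[0])),"slope",np.degrees(np.arccos(nn[2])))
    hh,e=np.histogram((q@nn-dd)*1000,bins=np.arange(-40,70,4)); print(list(zip(e.astype(int),hh)))
E
python3 m2.py
python3 - <<'E'
import cv2,numpy as np
a=cv2.imread('pics/top_tray.png');b=cv2.imread('pics/side_tray.png')
cv2.imwrite('pics/both.png',cv2.resize(np.hstack([a,b]),(800,400)))
E
```

```text
top bails rect ((556.7008666992188, 221.5556640625), (337.35968017578125, 164.72723388671875), 78.68041229248047)
stop 45 ((619.5282592773438, 207.80184936523438), (47.46150588989258, 9.241766929626465), 80.56712341308594) 0.12441836081654278
handle 122 [ 0.56010535 -0.2283077   0.13506488] [ 0.54813646 -0.31169243  0.10675305] [ 0.60685851 -0.19683798  0.14377127]
((571.2100219726562, -256.8277282714844), (45.81283950805664, 122.57647705078125), 12.520750999450684)
plane 713 [-0.41412539  0.11141164  0.90337567] -0.2044395602945668 yaw -15.057695468803203 slope 25.394605741364813
[(np.int64(-40), np.int64(0)), (np.int64(-36), np.int64(0)), (np.int64(-32), np.int64(0)), (np.int64(-28), np.int64(0)), (np.int64(-24), np.int64(0)), (np.int64(-20), np.int64(0)), (np.int64(-16), np.int64(0)), (np.int64(-12), np.int64(13)), (np.int64(-8), np.int64(177)), (np.int64(-4), np.int64(587)), (np.int64(0), np.int64(556)), (np.int64(4), np.int64(169)), (np.int64(8), np.int64(148)), (np.int64(12), np.int64(178)), (np.int64(16), np.int64(104)), (np.int64(20), np.int64(108)), (np.int64(24), np.int64(5
[... 988 characters left out ...]
, np.int64(8)), (np.int64(-24), np.int64(9)), (np.int64(-20), np.int64(7)), (np.int64(-16), np.int64(14)), (np.int64(-12), np.int64(8)), (np.int64(-8), np.int64(64)), (np.int64(-4), np.int64(481)), (np.int64(0), np.int64(426)), (np.int64(4), np.int64(133)), (np.int64(8), np.int64(163)), (np.int64(12), np.int64(280)), (np.int64(16), np.int64(122)), (np.int64(20), np.int64(145)), (np.int64(24), np.int64(53)), (np.int64(28), np.int64(6)), (np.int64(32), np.int64(5)), (np.int64(36), np.int64(7)), (np.int64(40), np.int64(6)), (np.int64(44), np.int64(5)), (np.int64(48), np.int64(7)), (np.int64(52), np.int64(8)), (np.int64(56), np.int64(5)), (np.int64(60), np.int64(7)), (np.int64(64), np.int64(8))]
```

View pics/both.png

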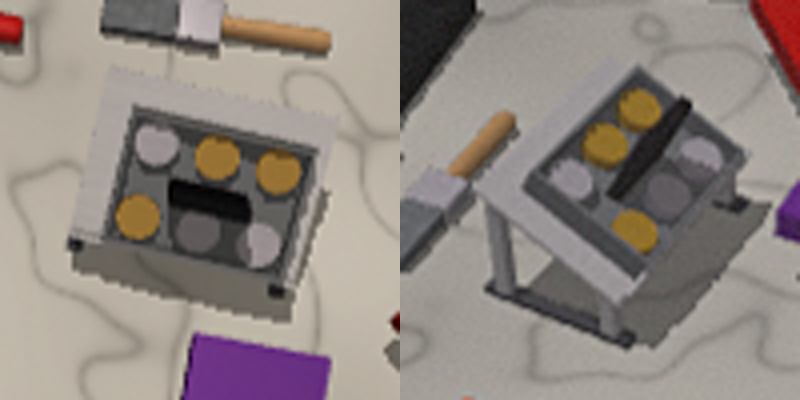

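The crop confirms it: grey tray with six discs, and the black handle at crop (210,200), which is top-image (302,155).

```bash
cat > m3.py <<'E'
from h import *
for n,seed in(("top",(303,156)),("side",(244,150))):
    d={k:v for k,v in np.load(n+"0.npz").items()}
    P=cloud(d);H=hsv(d);ok=d["depth"]>0
    dk=((H[...,2]<48)).astype(np.uint8)
    _,lab=cv2.connectedComponents(dk,connectivity=4)
    v,u=np.mgrid[0:384,0:512]
    near=(np.hypot(u-seed[0],v-seed[1])<18)&(dk>0)
    l=np.bincount(lab[near]).argmax(); m=(lab==l)
    p=P[m&ok]
    pc=p-p.mean(0); w,V=np.linalg.eigh(pc.T@pc); print(n,m.sum(),"mean",p.mean(0),"dir",V[:,2],"yaw-perp",np.degrees(np.arctan2(-V[0,2],V[1,2])),
      "pix bbox",u[m].min(),u[m].max(),v[m].min(),v[m].max())
    for yaw in(-13,):
        Rt=(R.from_euler('z',yaw,degrees=True)*R.from_euler('y',-27,degrees=True)).as_matrix()
        q=(p-[.58,-.24,.1])@Rt*1000
        print("u,y,n pct",np.round(np.percentile(q,[0,5,50,95,100],axis=0),1).tolist())
        # rack/tray planes
        g=ok&(H[...,1]<60)&(np.hypot(P[...,0]-.58,P[...,1]+.24)<.16)&(P[...,2]>.035)
        Q=(P[g]-[.58,-.24,.1])@Rt*1000
        hh,e=np.histogram(Q[:,2],bins=np.arange(-70,60,3)); print([(int(a),int(b)) for a,b in zip(e,hh) if b>15])
        lt=g&(H[...,2]>150); Q=(P[lt]-[.58,-.24,.1])@Rt*1000; Q=Q[abs(Q[:,2])<60]
        print("light",np.round(np.percentile(Q,[1,50,99],axis=0)).tolist())
    # bright rack face outline (pixels) yaw by plane fit on light
        A=P[lt]; A=A[(A[:,2]>.05)]; r=cv2.minAreaRect((Q[:,:2]).astype(np.float32)); print(r)
E
python3 m3.py
```

```text
top 151 mean [ 0.56756714 -0.22907918  0.12263631] dir [ 0.52923578 -0.03904212 -0.84757608] yaw-perp -94.21911043812071 pix bbox 292 312 150 160
u,y,n pct [[-11.8, -24.4, -27.5], [-9.9, -20.6, -20.1], [-0.8, 7.5, 40.7], [0.9, 36.6, 47.1], [1.5, 38.5, 49.1]]
[(-37, 82), (-34, 293), (-31, 519), (-28, 382), (-25, 165), (-22, 57), (-19, 110), (-16, 160), (-13, 103), (-10, 58), (-7, 105), (-4, 53), (41, 34), (44, 36)]
light [[-60.0, -80.0, -36.0], [50.0, 50.0, -30.0], [75.0, 108.0, -11.0]]
((6.099193572998047, 13.645454406738281), (140.15988159179688, 190.04579162597656), 0.3624628186225891)
side 151 mean [ 0.56949075 -0.22037108  0.11311878] dir [ 0.44486653  0.05296858 -0.89402914] yaw-perp -83.20997394268534 pix bbox 237 257 135 159
u,y,n pct [[-11.1, -64.7, -29.3], [-10.5, -20.1, -26.1], [-7.9, 23.6, 23.5], [-1.8, 40.1, 45.2], [-0.6, 43.6, 46.8]]
[(-37, 53), (-34, 348), (-31, 372), (-28, 220), (-25, 92), (-22, 65), (-19, 183), (-16, 231), (-13, 70), (-10, 121), (-7, 101), (41, 35), (44, 19)]
light [[-63.0, -79.0, -35.0], [58.0, 81.0, -31.0], [77.0, 107.0, -14.0]]
((-14.293540954589844, 13.325607299804688), (184.0535430908203, 190.5084686279297), 0.10226411372423172)
```

```bash
cat >> h.py <<'E'
TO=np.array([.5564,.2206,0]); TY=np.radians(-11.4); RT=R.from_euler('z',TY).as_matrix()
def tw(p): return TO+RT@np.array(p,float)/1000   # tote mm -> world
RR=(R.from_euler('z',-12.85,degrees=True)*R.from_euler('y',-27,degrees=True)).as_matrix()
R0=(R.from_euler('z',-13,degrees=True)*R.from_euler('y',-27,degrees=True)).as_matrix()
GRIP=np.array([.58,-.24,.1])+R0@np.array([-5.3,9,29.])/1000
def tool(z,y):
    z=np.array(z,float);y=np.array(y,float); return np.c_[np.cross(y,z),y,z]
DOWN=[0,0,-1.]
def grasp(p,Rm): return p+Rm[:,2]*env.grasp_offset
def delta(p,Rm,s=None,q=None):
    s=s or status.get_state(); C=R.from_rotvec(s["ee_rot"]).as_matrix() if q is None else q
    t=R.from_matrix(C.T@Rm).as_rotvec(); d=Rm.T@(p-s["eef_pos"])*1000
    return np.round(t,3),np.round(d,1)
E
python3 - <<'E'
from h import *
s=status.get_state(); C=R.from_rotvec(s["ee_rot"]).as_matrix(); print(C.round(3)); print("grip",GRIP)
for sg in(1,-1):
    Rm=tool(DOWN,sg*RT[:,1]); print(sg,"turn",delta(s["eef_pos"],Rm)[0])
    Rx=tool(-RR[:,2],sg*RR[:,0]); print(" tray grasp turn from down",R.from_matrix(Rm.T@Rx).as_rotvec(), "place",R.from_matrix(Rm.T@tool(DOWN,sg*RT[:,0])).as_rotvec())
    for nm,p in(("over right",(0,-163.2,180)),("right bar",(0,-163.2,100)),("left",(0,165,85))):
        print(nm,delta(grasp(tw(p),Rm),Rm), tw(p))
E
```

```text
[[-0.965 -0.263 -0.001]
 [-0.263  0.965  0.002]
 [ 0.     0.002 -1.   ]]
grip [ 0.56459497 -0.22720673  0.12343304]
1 turn [ 0.002 -0.001  0.466]
 tray grasp turn from down [-0.3660368  -0.37541941  1.5637344 ] place [0.         0.         1.57079633]
over right (array([ 0.002, -0.001,  0.466]), array([-221.3,  721. ,   69. ])) [0.52414232 0.06061974 0.18      ]
right bar (array([ 0.002, -0.001,  0.466]), array([-221.3,  721. ,  149. ])) [0.52414232 0.06061974 0.1       ]
left (array([ 0.002, -0.001,  0.466]), array([-221.3, 1049.2,  164. ])) [0.58901346 0.38234474 0.085     ]
-1 turn [ 1.000e-03  3.000e-03 -2.676e+00]
 tray grasp turn from down [0.3660368  0.37541941 1.5637344 ] place [0.         0.         1.57079633]
over right (array([ 1.000e-03,  3.000e-03, -2.676e+00]), array([ 221.3, -721. ,   69. ])) [0.52414232 0.06061974 0.18      ]
right bar (array([ 1.000e-03,  3.000e-03, -2.676e+00]), array([ 221.3, -721. ,  149. ])) [0.52414232 0.06061974 0.1       ]
left (array([ 1.000e-03,  3.000e-03, -2.676e+00]), array([  221.3, -1049.2,   164. ])) [0.58901346 0.38234474 0.085     ]
```

Emit:
play_rows:
  plan:
    - [[0,0,0.1165],[0,0,0],45]
    - [[0,0,0.1165],[0,0,0],45]
    - [[0,0,0.1165],[0,0,0],45]
    - [[0,0,0.1165],[0,0,0],45]
    - [[0,0,0],[-11.6,38,0],45]
  grip_force: 25

```text
time_s: 0.52
eef_pos: [0.1821, -0.571, 0.2294]
ee_rot: [-0.326, -3.123, 0.0]
contact_force: [2.5, -0.6, -0.1]
grip_width: 0.045
finger_force: 0.0
```

Emit:
play_rows:
  plan:
    - [[0,0,0],[-11.6,38,0],45]
    - [[0,0,0],[-11.6,38,0],45]
    - [[0,0,0],[-11.6,38,0],45]
    - [[0,0,0],[-11.6,38,0],45]
    - [[0,0,0],[-11.6,38,0],45]

```text
time_s: 0.93
eef_pos: [0.2783, -0.3913, 0.2309]
ee_rot: [-0.313, -3.125, -0.001]
contact_force: [1.2, -0.1, 0.6]
grip_width: 0.045
finger_force: 0.0
```

Emit:
play_rows:
  plan:
    - [[0,0,0],[-11.6,38,0],45]
    - [[0,0,0],[-11.6,38,0],45]
    - [[0,0,0],[-11.6,38,0],45]
    - [[0,0,0],[-11.6,38,0],45]
    - [[0,0,0],[-11.6,38,0],45]

```text
time_s: 1.35
eef_pos: [0.3727, -0.2164, 0.2313]
ee_rot: [-0.313, -3.126, -0.0]
contact_force: [1.1, -0.3, -0.5]
grip_width: 0.045
finger_force: 0.0
```

Emit:
play_rows:
  plan:
    - [[0,0,0],[-11.6,38,0],45]
    - [[0,0,0],[-11.6,38,0],45]
    - [[0,0,0],[-11.6,38,0],45]
    - [[0,0,0],[-11.6,38,0],45]
    - [[0,0,0],[-11.6,38,0],45]

```text
time_s: 1.77
eef_pos: [0.4672, -0.0416, 0.2312]
ee_rot: [-0.312, -3.126, -0.0]
contact_force: [0.9, -0.3, 0.0]
grip_width: 0.045
finger_force: 0.0
```

Emit:
play_rows:
  plan:
    - [[0,0,0],[-11.6,38,0],45]
    - [[0,0,0],[-11.6,38,0],45]
    - [[0,0,0],[0,0,0],45]
    - [[0,0,0],[0,0,0],45]
    - [[0,0,0],[0,0,0],45]

```text
time_s: 2.18
eef_pos: [0.5043, 0.0263, 0.2307]
ee_rot: [-0.312, -3.124, 0.001]
contact_force: [-0.1, -1.1, 0.3]
grip_width: 0.0446
finger_force: 0.0
```

```bash
cat > st.py <<'E'
from h import *
import sys
s=status.get_state(); print(s["time_s"],"q",s["joint_pos"].round(2),"eef",s["eef_pos"].round(4),"F",s["contact_force"].round(1),s["grip_width"],s["finger_force"])
Rm=tool(DOWN,RT[:,1])
for nm,p in (("R",(0,-163.2,100)),("L",(0,165,85))): print(nm,delta(grasp(tw(p),Rm),Rm))
Rp=tool(DOWN,RT[:,0]);print("tote tcp mm",RT.T@(s["eef_pos"]-TO)*1000)
E
python3 st.py
```

```text
2.1833 q [ 0.37  0.18 -0.28 -0.   -1.11 -2.14] eef [0.5043 0.0263 0.2307] F [-0.1 -1.1  0.3] 0.04458917172110177 0.0
R (array([-0.001, -0.002,  0.   ]), array([-12.7,  37.5, 149.4]))
L (array([-0.001, -0.002,  0.   ]), array([-12.7, 365.7, 164.4]))
tote tcp mm [ -12.71408687 -200.74287955  230.66008601]
```

Emit:
play_rows:
  plan:
    - [[0,0,0],[-12.7,37.5,0],45]
    - [[0,0,0],[0,0,41],45]
    - [[0,0,0],[0,0,41],45]
    - [[0,0,0],[0,0,37],45]
    - [[0,0,0],[0,0,30],45]

```text
time_s: 2.6
eef_pos: [0.5228, 0.0588, 0.0801]
ee_rot: [-0.316, -3.123, 0.001]
contact_force: [0.6, 0.9, -1.2]
grip_width: 0.0449
finger_force: 0.0
```

Emit:
play_rows:
  plan:
    - [[0,0,0],[0,0,0],45]
    - [[0,0,0],[0,0,0],0]
    - [[0,0,0],[0,0,0],0]
    - [[0,0,0],[0,0,0],0]
    - [[0,0,0],[0,0,0],0]

```text
time_s: 3.02
eef_pos: [0.5264, 0.0607, 0.0849]
ee_rot: [0.312, 3.121, 0.003]
contact_force: [1.6, -1.8, 0.9]
grip_width: 0.0091
finger_force: 24.6
```

```bash
python3 st.py
python3 - <<'E'
import numpy as np
# arc rows: y,z increments
for nm,t0 in(("R",.233),("L",0.0)):
    n=16; t=np.linspace(t0,np.pi,n+1); y=-65*np.cos(t); z=65*np.sin(t)
    print(nm,[(round(a,1),round(b,1)) for a,b in zip(np.diff(y),np.diff(z))])
E
```

```text
3.0167 q [ 0.42  0.38 -0.42  0.   -0.77 -2.19] eef [0.5264 0.0607 0.0849] F [ 1.6 -1.8  0.9] 0.009065588924919491 24.569246470928192
R (array([ 0.002,  0.005, -0.   ]), array([ 2.1, -0.5,  3.6]))
L (array([ 0.002,  0.005, -0.   ]), array([  2.1, 327.7,  18.6]))
tote tcp mm [   2.14572501 -162.66470388   84.85736657]
R [(np.float64(3.8), np.float64(11.2)), (np.float64(5.7), np.float64(10.3)), (np.float64(7.5), np.float64(9.1)), (np.float64(9.0), np.float64(7.6)), (np.float64(10.2), np.float64(5.9)), (np.float64(11.1), np.float64(3.9)), (np.float64(11.7), np.float64(1.8)), (np.float64(11.8), np.float64(-0.3)), (np.float64(11.5), np.float64(-2.4)), (np.float64(10.9), np.float64(-4.5)), (np.float64(9.9), np.float64(-6.4)), (np.float64(8.6), np.float64(-8.1)), (np.float64(7.0), np.float64(-9.5)), (np.float64(5.2), np.float64(-10.6)), (np.float64(3.2), np.float64(-11.4)), (np.float64(1.1), np.float64(-11.8))]
L [(np.float64(1.2), np.float64(12.7)), (np.float64(3.7), np.float64(12.2)), (np.float64(6.0), np.float64(11.2)), (np.float64(8.1), np.float64(9.8)), (np.float64(9.8), np.float64(8.1)), (np.float64(11.2), np.float64(6.0)), (np.float64(12.2), np.float64(3.7)), (np.float64(12.7), np.float64(1.2)), (np.float64(12.7), np.float64(-1.2)), (np.float64(12.2), np.float64(-3.7)), (np.float64(11.2), np.float64(-6.0)), (np.float64(9.8), np.float64(-8.1)), (np.float64(8.1), np.float64(-9.8)), (np.float64(6.0), np.float64(-11.2)), (np.float64(3.7), np.float64(-12.2)), (np.float64(1.2), np.float64(-12.7))]
```

Emit:
play_rows:
  plan:
    - [[0,0,0],[0,3.8,-11.2],0]
    - [[0,0,0],[0,5.7,-10.3],0]
    - [[0,0,0],[0,7.5,-9.1],0]
    - [[0,0,0],[0,9,-7.6],0]
    - [[0,0,0],[0,10.2,-5.9],0]

```text
time_s: 3.43
eef_pos: [0.5329, 0.0943, 0.1299]
ee_rot: [0.311, 3.123, -0.003]
contact_force: [1.9, -6.5, 2.5]
grip_width: 0.0086
finger_force: 24.4
```

Emit:
play_rows:
  plan:
    - [[0,0,0],[0,11.1,-3.9],0]
    - [[0,0,0],[0,11.7,-1.8],0]
    - [[0,0,0],[0,11.8,0.3],0]
    - [[0,0,0],[0,11.5,2.4],0]
    - [[0,0,0],[0,10.9,4.5],0]

```text
time_s: 3.85
eef_pos: [0.5443, 0.1529, 0.1261]
ee_rot: [0.312, 3.123, 0.002]
contact_force: [3.1, -2.7, 3.4]
grip_width: 0.0087
finger_force: 25.9
```

```bash
python3 st.py
```

```text
3.85 q [ 0.56  0.38 -0.29  0.   -0.9  -2.33] eef [0.5443 0.1529 0.1261] F [ 3.1 -2.7  3.4] 0.008746900680955532 25.892726182937622
R (array([0.002, 0.003, 0.   ]), array([  1.5, -94.4,  44.8]))
L (array([0.002, 0.003, 0.   ]), array([  1.5, 233.8,  59.8]))
tote tcp mm [  1.50516331 -68.77431008 126.09781525]
```

Emit:
play_rows:
  plan:
    - [[0,0,0],[0,9.9,6.4],0]
    - [[0,0,0],[0,8.6,8.1],0]
    - [[0,0,0],[0,7,9.5],0]
    - [[0,0,0],[0,5.2,10.6],0]
    - [[0,0,0],[0,3.2,11.4],0]

```text
time_s: 4.27
eef_pos: [0.5502, 0.1857, 0.0775]
ee_rot: [0.312, 3.126, -0.0]
contact_force: [4.9, -5.0, 1.4]
grip_width: 0.0086
finger_force: 26.1
```

Emit:
play_rows:
  plan:
    - [[0,0,0],[0,1.1,11.8],0]
    - [[0,0,0],[0,0,5],0]
    - [[0,0,0],[0,0,3],0]
    - [[0,0,0],[0,0,0],0]
    - [[0,0,0],[0,0,0],30]

```text
time_s: 4.68
eef_pos: [0.5501, 0.1868, 0.0605]
ee_rot: [0.313, 3.125, 0.004]
contact_force: [-0.4, -0.4, -0.1]
grip_width: 0.0195
finger_force: 0.0
```

Emit:
play_rows:
  plan:
    - [[0,0,0],[0,0,0],30]
    - [[0,0,0],[0,0,0],30]
    - [[0,0,0],[0,0,-30],40]
    - [[0,0,0],[0,0,-41],45]
    - [[0,0,0],[0,0,-41],45]

```text
time_s: 5.1
eef_pos: [0.5484, 0.1858, 0.1693]
ee_rot: [-0.312, -3.12, 0.006]
contact_force: [0.3, 0.8, 0.2]
grip_width: 0.0446
finger_force: 0.0
```

```bash
python3 st.py
cat > bails.py <<'E'
from h import *
for n in("top","side"):
    d=read_camera(n); P=cloud(d);H=hsv(d); o=P[(d["depth"]>0)&(H[...,0]>5)&(H[...,0]<16)&(H[...,1]>190)&(P[...,2]>.07)]
    l=((o-TO)@RT)*1000; l=l[(abs(l[:,0])<60)&(abs(l[:,1])<180)&(l[:,2]<170)]
    for s in(1,-1):
        q=l[l[:,1]*s>0]; print(n,s,len(q),np.median(q,0).round(1) if len(q) else "")
E
python3 bails.py
```

```text
5.1 q [ 0.61  0.36 -0.19 -0.   -1.02 -2.38] eef [0.5484 0.1858 0.1693] F [0.3 0.8 0.2] 0.04458297173721091 0.0
R (array([-0.004, -0.006, -0.   ]), array([  -1. , -127.5,   88. ]))
L (array([-0.004, -0.006, -0.   ]), array([ -1. , 200.7, 103. ]))
tote tcp mm [ -0.97103159 -35.6882974  169.3081382 ]
top 1 16 [-49.8 164.   89.5]
top -1 53 [-24.5 -35.6  89.8]
side 1 239 [ -4.  166.   89.2]
side -1 159 [  1.3 -33.2  88.4]
```

Emit:
play_rows:
  plan:
    - [[0,0,0],[0,40,0],45]
    - [[0,0,0],[0,40,0],45]
    - [[0,0,0],[0,40,0],45]
    - [[0,0,0],[0,40,0],45]
    - [[0,0,0],[0,40.5,0],45]

```text
time_s: 5.62
eef_pos: [0.589, 0.3845, 0.1688]
ee_rot: [-0.313, -3.123, 0.002]
contact_force: [-0.2, 0.0, -0.1]
grip_width: 0.0448
finger_force: 0.0
```

Emit:
play_rows:
  plan:
    - [[0,0,0],[0,0,0],45]
    - [[0,0,0],[0,0,40],45]
    - [[0,0,0],[0,0,37],45]
    - [[0,0,0],[0,0,25],45]
    - [[0,0,0],[0,0,0],45]

```text
time_s: 6.03
eef_pos: [0.585, 0.3795, 0.0596]
ee_rot: [-0.314, -3.113, 0.017]
contact_force: [-0.7, -0.8, -1.1]
grip_width: 0.0453
finger_force: 0.0
```

```bash
python3 st.py
```

```text
6.0333 q [ 0.81  0.66  0.02 -0.   -0.95 -2.57] eef [0.585  0.3795 0.0596] F [-0.7 -0.8 -1.1] 0.04526413181685136 0.0
R (array([-0.012, -0.011, -0.002]), array([  -3.4, -324.6,  -21.7]))
L (array([-0.012, -0.011, -0.002]), array([-3.4,  3.6, -6.7]))
tote tcp mm [ -3.39262948 161.43922838  59.56061636]
```

Emit:
play_rows:
  plan:
    - [[0,0,0],[0,1,-3],45]
    - [[0,0,0],[0,0,0],0]
    - [[0,0,0],[0,0,0],0]
    - [[0,0,0],[0,0,0],0]
    - [[0,0,0],[0,0,0],0]

```text
time_s: 6.45
eef_pos: [0.5905, 0.3823, 0.0741]
ee_rot: [0.313, 3.125, -0.002]
contact_force: [1.2, -4.4, 0.8]
grip_width: 0.0087
finger_force: 26.3
```

```bash
python3 st.py
```

```text
6.45 q [ 0.8   0.64  0.03  0.   -0.96 -2.58] eef [0.5905 0.3823 0.0741] F [ 1.2 -4.4  0.8] 0.00870595155740651 26.284490525722504
R (array([-0.001,  0.001, -0.001]), array([   1.5, -328.4,   -7.2]))
L (array([-0.001,  0.001, -0.001]), array([ 1.5, -0.2,  7.8]))
tote tcp mm [  1.51681038 165.2353062   74.13426543]
```

Emit:
play_rows:
  plan:
    - [[0,0,0],[0,-1.2,-12.7],0]
    - [[0,0,0],[0,-3.7,-12.2],0]
    - [[0,0,0],[0,-6,-11.2],0]
    - [[0,0,0],[0,-8.1,-9.8],0]
    - [[0,0,0],[0,-9.8,-8.1],0]

```text
time_s: 6.87
eef_pos: [0.5857, 0.3581, 0.1299]
ee_rot: [0.31, 3.12, 0.013]
contact_force: [1.8, 6.6, 0.5]
grip_width: 0.0087
finger_force: 24.3
```

Emit:
play_rows:
  plan:
    - [[0,0,0],[0,-11.2,-6],0]
    - [[0,0,0],[0,-12.2,-3.7],0]
    - [[0,0,0],[0,-12.7,-1.2],0]
    - [[0,0,0],[0,-12.7,1.2],0]
    - [[0,0,0],[0,-12.2,3.7],0]

```text
time_s: 7.28
eef_pos: [0.5735, 0.2972, 0.1375]
ee_rot: [0.309, 3.119, 0.011]
contact_force: [1.3, 2.5, 1.9]
grip_width: 0.0089
finger_force: 26.4
```

```bash
python3 st.py
```

```text
7.2833 q [ 0.73  0.49 -0.07  0.   -1.   -2.5 ] eef [0.5735 0.2972 0.1375] F [1.3 2.5 1.9] 0.00886686607133639 26.380834579467773
R (array([0.008, 0.006, 0.001]), array([   1.6, -241.7,   56.2]))
L (array([0.008, 0.006, 0.001]), array([ 1.6, 86.5, 71.2]))
tote tcp mm [  1.6444221   78.48527224 137.48196743]
```

Emit:
play_rows:
  plan:
    - [[0,0,0],[0,-11.2,6],0]
    - [[0,0,0],[0,-9.8,8.1],0]
    - [[0,0,0],[0,-8.1,9.8],0]
    - [[0,0,0],[0,-6,11.2],0]
    - [[0,0,0],[0,-3.7,12.2],0]

```text
time_s: 7.7
eef_pos: [0.5653, 0.2569, 0.088]
ee_rot: [0.311, 3.122, 0.003]
contact_force: [1.9, -2.7, 3.1]
grip_width: 0.0091
finger_force: 29.2
```

Emit:
play_rows:
  plan:
    - [[0,0,0],[0,-1.2,12.7],0]
    - [[0,0,0],[0,0,6],0]
    - [[0,0,0],[0,0,4],0]
    - [[0,0,0],[0,0,0],0]
    - [[0,0,0],[0,0,0],30]

```text
time_s: 8.12
eef_pos: [0.5648, 0.2561, 0.0669]
ee_rot: [0.312, 3.123, 0.004]
contact_force: [-0.1, 0.8, -0.4]
grip_width: 0.0196
finger_force: 0.0
```

Emit:
play_rows:
  plan:
    - [[0,0,0],[0,0,0],30]
    - [[0,0,0],[0,0,0],30]
    - [[0,0,0],[0,0,-30],40]
    - [[0,0,0],[0,0,-41],60]
    - [[0,0,0],[0,0,-41],60]

```text
time_s: 8.53
eef_pos: [0.5629, 0.2557, 0.1737]
ee_rot: [-0.312, -3.122, 0.006]
contact_force: [1.4, 0.7, 0.7]
grip_width: 0.0598
finger_force: 0.0
```

Emit:
play_rows:
  plan:
    - [[0,0,0],[0,0,-41],60]
    - [[0,0,0],[0,0,-35],60]
    - [[0,0,0],[0,0,0],60]
    - [[0,0,0],[0,0,0],60]
    - [[0,0,0],[0,0,0],60]

```text
time_s: 8.95
eef_pos: [0.5633, 0.2563, 0.249]
ee_rot: [-0.312, -3.124, 0.001]
contact_force: [-0.0, -0.3, 0.5]
grip_width: 0.0601
finger_force: 0.0
```

```bash
python3 bails.py; python3 st.py;python3 - <<'E'
from h import *
s=status.get_state(); Rp=tool(DOWN,-RT[:,0]); Rg=tool(-RR[:,2],-RR[:,0]); C=R.from_rotvec(s["ee_rot"]).as_matrix()
print("turn to down/-x",delta(s["eef_pos"],Rp)[0]); print("turn tilt in Rp",R.from_matrix(Rp.T@Rg).as_rotvec())
g=grasp(GRIP,Rg); pre=g-Rg[:,2]*.1
print("pre",pre,"g",g,"shift in Rp to pre",delta(pre,Rp)[1],"in Rg",delta(pre,Rg)[1])
E
```

```text
top 1 92 [ 4.1 33.1 89.8]
top -1 88 [  3.2 -35.8  89.8]
side 1 191 [-3.1 36.5 88.8]
side -1 161 [  1.3 -33.1  88.2]
9.05 q [ 0.69  0.37  0.02 -0.   -1.23 -2.46] eef [0.5633 0.256  0.2478] F [ 0.2 -0.6 -0.7] 0.06005425146295865 0.0
R (array([-0.003, -0.003, -0.   ]), array([  -0.3, -199.3,  166.5]))
L (array([-0.003, -0.003, -0.   ]), array([ -0.3, 128.9, 181.5]))
tote tcp mm [ -0.27064077  36.07094154 247.82889353]
turn to down/-x [ 0.    -0.005 -1.571]
turn tilt in Rp [0.47121356 0.00596288 0.0248372 ]
pre [ 0.52860992 -0.2189981   0.19587187] g [ 0.57287198 -0.22909482  0.10677122] shift in Rp to pre [472.5 -59.9  52. ] in Rg [470.8 -40.4  78.9]
```

Emit:
play_rows:
  plan:
    - [[0,0,-0.121],[0,0,0],85]
    - [[0,0,-0.121],[0,0,0],85]
    - [[0,0,-0.121],[0,0,0],85]
    - [[0,0,-0.121],[0,0,0],85]
    - [[0,0,-0.121],[0,0,0],85]

```text
time_s: 9.47
eef_pos: [0.5636, 0.2561, 0.2479]
ee_rot: [0.641, -3.071, 0.003]
contact_force: [-0.0, -0.6, 0.4]
grip_width: 0.0851
finger_force: 0.0
```

Emit:
play_rows:
  plan:
    - [[0,0,-0.121],[0,0,0],85]
    - [[0,0,-0.121],[0,0,0],85]
    - [[0,0,-0.121],[0,0,0],85]
    - [[0,0,-0.121],[0,0,0],85]
    - [[0,0,-0.121],[0,0,0],85]

```text
time_s: 9.88
eef_pos: [0.5636, 0.2561, 0.2479]
ee_rot: [1.527, -2.741, 0.001]
contact_force: [0.2, 0.9, 0.4]
grip_width: 0.0849
finger_force: 0.0
```

Emit:
play_rows:
  plan:
    - [[0,0,-0.121],[0,0,0],85]
    - [[0,0,-0.121],[0,0,0],85]
    - [[0,0,-0.119],[0,0,0],85]
    - [[0,0,0],[39.4,-5,0],85]
    - [[0,0,0],[39.4,-5,0],85]

```text
time_s: 10.3
eef_pos: [0.5576, 0.1775, 0.2473]
ee_rot: [1.991, -2.424, -0.001]
contact_force: [1.1, -1.2, 0.2]
grip_width: 0.0851
finger_force: 0.0
```

Emit:
play_rows:
  plan:
    - [[0,0,0],[39.4,-5,0],85]
    - [[0,0,0],[39.4,-5,0],85]
    - [[0,0,0],[39.4,-5,0],85]
    - [[0,0,0],[39.4,-5,0],85]
    - [[0,0,0],[39.4,-5,0],85]

```text
time_s: 10.72
eef_pos: [0.5428, -0.0227, 0.2485]
ee_rot: [1.988, -2.428, -0.003]
contact_force: [1.3, 0.4, -0.6]
grip_width: 0.0851
finger_force: 0.0
```

Emit:
play_rows:
  plan:
    - [[0,0,0],[39.4,-5,0],85]
    - [[0,0,0],[39.4,-5,0],85]
    - [[0,0,0],[39.4,-5,0],85]
    - [[0,0,0],[39.4,-5,0],85]
    - [[0,0,0],[39.4,-5,0],85]

```text
time_s: 11.13
eef_pos: [0.5284, -0.2206, 0.2484]
ee_rot: [1.988, -2.429, -0.004]
contact_force: [1.0, 0.1, 0.1]
grip_width: 0.0851
finger_force: 0.0
```

Emit:
play_rows:
  plan:
    - [[0.1178,0.0015,0.0062],[0,0,0],85]
    - [[0.1178,0.0015,0.0062],[0,0,0],85]
    - [[0.1178,0.0015,0.0062],[0,0,0],85]
    - [[0.1178,0.0015,0.0062],[0,0,0],85]
    - [[0,0,0],[0,0,0],85]

```text
time_s: 11.55
eef_pos: [0.5195, -0.2179, 0.2414]
ee_rot: [-1.752, 2.201, -0.511]
contact_force: [-1.9, -0.1, -2.7]
grip_width: 0.0849
finger_force: 0.0
```

```bash
cat > g.py <<'E'
from h import *
s=status.get_state(); Rg=tool(-RR[:,2],-RR[:,0]); g=grasp(GRIP,Rg)
print(s["time_s"],s["joint_pos"].round(2),s["contact_force"].round(1),s["grip_width"],"to pre",delta(g-Rg[:,2]*.08,Rg),"to g",delta(g,Rg)[1])
E
python3 g.py
```

```text
11.55 [-0.08  0.07 -0.51  0.13 -0.54 -0.25] [-1.9 -0.1 -2.7] 0.08486638826332416 to pre (array([ 0.015, -0.001, -0.002]), array([-0.9, 12.6, 64.7])) to g [ -0.9  12.6 144.7]
```

Emit:
play_rows:
  plan:
    - [[0,0,0],[0,12,0],85]
    - [[0,0,0],[0,0,30],85]
    - [[0,0,0],[0,0,30],85]
    - [[0,0,0],[0,0,0],85]
    - [[0,0,0],[0,0,0],85]

```text
time_s: 11.97
eef_pos: [0.5447, -0.2226, 0.1881]
ee_rot: [-1.751, 2.195, -0.519]
contact_force: [0.5, 0.1, 0.0]
grip_width: 0.0849
finger_force: 0.0
```

```bash
python3 g.py; python3 g.py
```

```text
11.9667 [-0.08  0.17 -0.56  0.17 -0.38 -0.29] [0.5 0.1 0. ] 0.08490833360477087 to pre (array([ 0.008, -0.001,  0.   ]), array([ 0.1, 11.2,  5.6])) to g [ 0.1 11.2 85.6]
11.9667 [-0.08  0.17 -0.56  0.17 -0.38 -0.29] [0.5 0.1 0. ] 0.08490833360477087 to pre (array([ 0.008, -0.001,  0.   ]), array([ 0.1, 11.2,  5.6])) to g [ 0.1 11.2 85.6]
```

Emit:
play_rows:
  plan:
    - [[0,0,0],[0,11.2,0],85]
    - [[0,0,0],[0,0,30],85]
    - [[0,0,0],[0,0,0],85]
    - [[0,0,0],[0,0,0],85]
    - [[0,0,0],[0,0,0],85]

```text
time_s: 12.38
eef_pos: [0.5497, -0.2235, 0.1607]
ee_rot: [-1.746, 2.189, -0.527]
contact_force: [1.2, 0.6, 0.4]
grip_width: 0.0848
finger_force: 0.0
```

```bash
python3 g.py
```

```text
12.3833 [-0.09  0.22 -0.61  0.23 -0.28 -0.34] [1.2 0.6 0.4] 0.08479802404634602 to pre (array([-0.001, -0.   ,  0.   ]), array([  0.3,   3.3, -21.2])) to g [ 0.3  3.3 58.8]
```

Near the wrist's joint-5 limit (−0.16), so I'll lean the tool 12° in the handle plane. The pads stay flat on the handle.

Emit:
play_rows:
  plan:
    - [[0,0.021,0],[0,0,0],85]
    - [[0,0.021,0],[0,0,0],85]
    - [[0,0.021,0],[0,0,0],85]
    - [[0,0.021,0],[0,0,0],85]
    - [[0,0.021,0],[0,0,0],85]

```text
time_s: 12.8
eef_pos: [0.5494, -0.2233, 0.1623]
ee_rot: [-1.757, 2.259, -0.632]
contact_force: [-0.7, -2.0, 0.5]
grip_width: 0.0849
finger_force: 0.0
```

Emit:
play_rows:
  plan:
    - [[0,0.021,0],[0,0,0],85]
    - [[0,0.021,0],[0,0,0],85]
    - [[0,0.021,0],[0,0,0],85]
    - [[0,0.021,0],[0,0,0],85]
    - [[0,0.021,0],[0,0,0],85]

```text
time_s: 13.22
eef_pos: [0.5502, -0.2244, 0.164]
ee_rot: [-1.761, 2.328, -0.743]
contact_force: [-0.1, -0.1, -0.4]
grip_width: 0.0849
finger_force: 0.0
```

```bash
cat > g.py <<'E'
from h import *
L=R.from_euler('y',.21).as_matrix()
s=status.get_state(); Rg=tool(-RR[:,2],-RR[:,0])@L; g=grasp(GRIP,Rg)
print(s["time_s"],s["joint_pos"].round(2),s["contact_force"].round(1),s["grip_width"],"to g",delta(g,Rg))
E
python3 g.py
```

```text
13.2167 [-0.24  0.2  -0.86  1.41 -0.21 -1.39] [-0.1 -0.1 -0.4] 0.08486784157697609 to g (array([-0.001, -0.002, -0.   ]), array([-9.4,  5.4, 60.5]))
```

Emit:
play_rows:
  plan:
    - [[0,0,0],[0,0,-15],85]
    - [[0,0,0],[0,0,-15],85]
    - [[0,0,0],[0,0,-15],85]
    - [[0,-0.02,0],[0,0,0],85]
    - [[0,-0.02,0],[0,0,0],85]

```text
time_s: 13.63
eef_pos: [0.534, -0.2098, 0.2035]
ee_rot: [-1.759, 2.298, -0.699]
contact_force: [-0.9, -0.1, -0.5]
grip_width: 0.0849
finger_force: 0.0
```

Emit:
play_rows:
  plan:
    - [[0,-0.02,0],[0,0,0],85]
    - [[0,-0.02,0],[0,0,0],85]
    - [[0,-0.02,0],[0,0,0],85]
    - [[0,-0.02,0],[0,0,0],85]
    - [[0,-0.02,0],[0,0,0],85]

```text
time_s: 14.05
eef_pos: [0.5332, -0.2104, 0.2021]
ee_rot: [-1.752, 2.235, -0.594]
contact_force: [0.8, -0.3, 0.6]
grip_width: 0.085
finger_force: 0.0
```

Emit:
play_rows:
  plan:
    - [[0,-0.02,0],[0,0,0],85]
    - [[0,-0.03,0],[0,0,0],85]
    - [[0,-0.03,0],[0,0,0],85]
    - [[0,-0.03,0],[0,0,0],85]
    - [[0,-0.03,0],[0,0,0],85]

```text
time_s: 14.47
eef_pos: [0.5336, -0.2098, 0.2022]
ee_rot: [-1.738, 2.139, -0.455]
contact_force: [0.1, -1.0, 0.2]
grip_width: 0.0852
finger_force: 0.0
```

Emit:
play_rows:
  plan:
    - [[0,-0.03,0],[0,0,0],85]
    - [[0,-0.03,0],[0,0,0],85]
    - [[0,-0.03,0],[0,0,0],85]
    - [[0,-0.03,0],[0,0,0],85]
    - [[0,-0.03,0],[0,0,0],85]

```text
time_s: 14.88
eef_pos: [0.5336, -0.2101, 0.2024]
ee_rot: [-1.715, 2.033, -0.315]
contact_force: [-0.8, 0.1, -0.6]
grip_width: 0.085
finger_force: 0.0
```

Emit:
play_rows:
  plan:
    - [[0,-0.03,0],[0,0,0],85]
    - [[0,-0.03,0],[0,0,0],85]
    - [[0,-0.03,0],[0,0,0],85]
    - [[0,-0.03,0],[0,0,0],85]
    - [[0,0,0],[0,0,0],85]

```text
time_s: 15.3
eef_pos: [0.5337, -0.2114, 0.202]
ee_rot: [-1.69, 1.95, -0.208]
contact_force: [-0.1, -0.7, 0.4]
grip_width: 0.085
finger_force: 0.0
```

```bash
sed -i "s/'y',.21/'y',-.35/" g.py; python3 g.py
```

```text
15.3 [-0.34  0.21 -0.24 -0.58 -0.78  0.55] [-0.1 -0.7  0.4] 0.08499858220294426 to g (array([-0.001, -0.009, -0.001]), array([37.3,  5.7, 95.9]))
```

Emit:
play_rows:
  plan:
    - [[0,0,0],[18.6,2.8,0],85]
    - [[0,0,0],[18.6,2.8,0],85]
    - [[0,0,0],[0,0,15],85]
    - [[0,0,0],[0,0,15],85]
    - [[0,0,0],[0,0,10],85]

```text
time_s: 15.72
eef_pos: [0.5456, -0.2347, 0.1521]
ee_rot: [-1.692, 1.952, -0.205]
contact_force: [0.2, -0.6, -0.9]
grip_width: 0.085
finger_force: 0.0
```

Emit:
play_rows:
  plan:
    - [[0,0,0],[0,0,0],85]
    - [[0,0,0],[0,0,0],85]
    - [[0,0,0],[0,0,0],85]
    - [[0,0,0],[0,0,0],85]
    - [[0,0,0],[0,0,0],85]

```text
time_s: 16.13
eef_pos: [0.5455, -0.2355, 0.1534]
ee_rot: [-1.692, 1.951, -0.207]
contact_force: [-0.1, 0.0, 0.7]
grip_width: 0.0849
finger_force: 0.0
```

```bash
python3 g.py
```

```text
16.1333 [-0.39  0.31 -0.23 -0.64 -0.74  0.67] [-0.1  0.   0.7] 0.08487233768114985 to g (array([ 0.001, -0.01 , -0.   ]), array([ 0.2, -1.3, 55.2]))
```

Emit:
play_rows:
  plan:
    - [[0,0.01,0],[0,-1.3,10],85]
    - [[0,0,0],[0,0,15],85]
    - [[0,0,0],[0,0,15],85]
    - [[0,0,0],[0,0,13],85]
    - [[0,0,0],[0,0,0],85]

```text
time_s: 16.55
eef_pos: [0.572, -0.2226, 0.1048]
ee_rot: [-1.695, 1.962, -0.207]
contact_force: [-0.4, -0.9, -0.3]
grip_width: 0.085
finger_force: 0.0
```

```bash
python3 g.py
python3 - <<'E'
from h import *
d=read_camera("top"); cv2.imwrite("pics/g1.png",cv2.resize(d["img"][90:210,230:370],None,fx=5,fy=5,interpolation=cv2.INTER_CUBIC))
E
```

```text
16.55 [-0.35  0.39 -0.23 -0.68 -0.65  0.69] [-0.4 -0.9 -0.3] 0.08499951138376259 to g (array([ 0.007, -0.018, -0.003]), array([-0.9, -3. , -1.7]))
```

Emit:
play_rows:
  plan:
    - [[0,0,0],[0,0,0],85]
    - [[0,0,0],[0,0,0],40]
    - [[0,0,0],[0,0,0],20]
    - [[0,0,0],[0,0,0],15]
    - [[0,0,0],[0,0,0],0]
  grip_force: 70

```text
time_s: 17.02
eef_pos: [0.5724, -0.2242, 0.1091]
ee_rot: [-1.694, 1.959, -0.215]
contact_force: [-0.3, 0.5, -0.2]
grip_width: 0.0379
finger_force: 0.0
```

Emit:
play_rows:
  plan:
    - [[0,0,0],[0,0,0],0]
    - [[0,0,0],[0,0,0],0]
    - [[0,0,0],[0,0,0],0]
    - [[0,0,0],[0,0,0],0]
    - [[0,0,0],[0,0,0],0]

```text
time_s: 17.43
eef_pos: [0.5726, -0.2244, 0.1091]
ee_rot: [-1.695, 1.959, -0.216]
contact_force: [-1.6, -1.9, 3.4]
grip_width: 0.0112
finger_force: 69.0
```

```bash
python3 g.py
python3 - <<'E'
from h import *
Rg=tool(-RR[:,2],-RR[:,0])@R.from_euler('y',-.35).as_matrix()
print("world up in tool",Rg.T@[0,0,.001*1000],"tray normal",Rg.T@RR[:,2])
E
```

```text
17.4333 [-0.35  0.39 -0.23 -0.67 -0.65  0.69] [-1.6 -1.9  3.4] 0.011212596505561393 to g (array([ 0.001, -0.02 ,  0.   ]), array([-1.2, -0.1,  2.1]))
world up in tool [-0.30552418 -0.4539905  -0.83698722] tray normal [-3.42897807e-01  2.89310709e-17 -9.39372713e-01]
```

Emit:
play_rows:
  plan:
    - [[0,0,0],[-1.5,-2.3,-4.2],0]
    - [[0,0,0],[-3,-4.5,-8.4],0]
    - [[0,0,0],[-4.6,-6.8,-12.6],0]
    - [[0,0,0],[-4.6,-6.8,-12.6],0]
    - [[0,0,0],[-4.6,-6.8,-12.6],0]

```text
time_s: 17.85
eef_pos: [0.5712, -0.2222, 0.168]
ee_rot: [-1.694, 1.962, -0.208]
contact_force: [0.7, -0.3, -3.5]
grip_width: 0.0108
finger_force: 68.2
```

Emit:
play_rows:
  plan:
    - [[0,0,0],[-4.6,-6.8,-12.6],0]
    - [[0,0,0],[-4.6,-6.8,-12.6],0]
    - [[0,0,0],[-4.6,-6.8,-12.6],0]
    - [[0,0,0],[-4.6,-6.8,-12.6],0]
    - [[0,0,0],[0,0,0],0]

```text
time_s: 18.27
eef_pos: [0.5737, -0.2223, 0.2323]
ee_rot: [-1.694, 1.956, -0.22]
contact_force: [0.6, -0.8, -3.9]
grip_width: 0.011
finger_force: 68.3
```

```bash
cat > p.py <<'E'
from h import *
L=R.from_euler('y',-.37).as_matrix()
Rp=tool(DOWN,-RT[:,0])@L; s=status.get_state()
print(s["time_s"],s["joint_pos"].round(2),s["eef_pos"].round(3),"F",s["contact_force"].round(1),s["grip_width"],s["finger_force"])
t=grasp(tw((5,0,90+58+60)),Rp); print("to above seat",delta(t,Rp),"world up in Rp",(Rp.T@[0,0,1]).round(4),"tote x",(Rp.T@RT[:,0]).round(4),"tote y",(Rp.T@RT[:,1]).round(4))
E
python3 p.py
python3 - <<'E'
from h import *
d=read_camera("side"); cv2.imwrite("pics/g2.png",cv2.resize(d["img"][50:250,150:400],None,fx=3,fy=3))
E
```

```text
18.2667 [-0.32  0.24 -0.14 -0.52 -0.83  0.46] [ 0.574 -0.222  0.232] F [ 0.6 -0.8 -3.9] 0.011028817208306214 68.32723617553711
to above seat (array([-0.453, -0.046,  0.14 ]), array([-392.8,   99.5,  197.1])) world up in Rp [-0.3616  0.     -0.9323] tote x [-0. -1.  0.] tote y [-0.9323 -0.      0.3616]
```

View pics/g2.png

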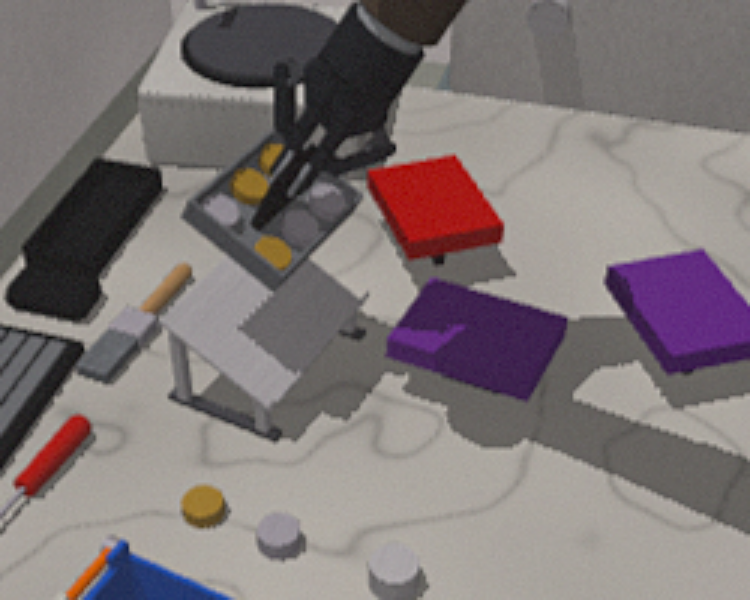

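The tray is firmly held above the empty rack (crop pixel 270,200). The actual lean is −0.33; next I level it.

```bash
sed -i "s/-.37/-.33/" p.py; python3 p.py
```

```text
18.3167 [-0.32  0.24 -0.14 -0.52 -0.83  0.46] [ 0.573 -0.222  0.23 ] F [ 0.4  0.5 -4. ] 0.011443853140224676 68.29119801521301
to above seat (array([-0.453, -0.006,  0.129]), array([-400. ,   98.8,  179.3])) world up in Rp [-0.324  0.    -0.946] tote x [-0. -1.  0.] tote y [-0.946 -0.     0.324]
```

Emit:
play_rows:
  plan:
    - [[-0.0755,-0.001,0.0215],[0,0,-2],0]
    - [[-0.0755,-0.001,0.0215],[0,0,-2],0]
    - [[-0.0755,-0.001,0.0215],[0,0,-2],0]
    - [[-0.0755,-0.001,0.0215],[0,0,-2],0]
    - [[-0.0755,-0.001,0.0215],[0,0,-2],0]

```text
time_s: 18.73
eef_pos: [0.5688, -0.2242, 0.2366]
ee_rot: [-1.802, 2.186, 0.221]
contact_force: [0.8, -0.1, -4.9]
grip_width: 0.011
finger_force: 68.8
```

Emit:
play_rows:
  plan:
    - [[-0.0755,-0.001,0.0215],[0,0,-2],0]
    - [[0,0,0],[0,0,0],0]
    - [[0,0,0],[0,0,0],0]
    - [[0,0,0],[0,0,0],0]
    - [[0,0,0],[0,0,0],0]

```text
time_s: 19.15
eef_pos: [0.5683, -0.2249, 0.2392]
ee_rot: [-1.817, 2.222, 0.305]
contact_force: [0.0, 0.5, -3.9]
grip_width: 0.0111
finger_force: 69.1
```

```bash
python3 p.py
```

```text
19.15 [-0.29  0.41  0.15 -0.34 -1.36  0.17] [ 0.568 -0.225  0.239] F [ 0.   0.5 -3.9] 0.011149005445363297 69.10751223564148
to above seat (array([ 0.001,  0.001, -0.001]), array([-400.8,   94.8,  189. ])) world up in Rp [-0.324  0.    -0.946] tote x [-0. -1.  0.] tote y [-0.946 -0.     0.324]
```

Emit:
play_rows:
  plan:
    - [[0,0,0],[-13.9,3.2,4.8],0]
    - [[0,0,0],[-27.8,6.3,9.5],0]
    - [[0,0,0],[-27.8,6.3,9.5],0]
    - [[0,0,0],[-27.8,6.3,9.5],0]
    - [[0,0,0],[-27.8,6.3,9.5],0]

```text
time_s: 19.57
eef_pos: [0.5664, -0.0882, 0.2403]
ee_rot: [-1.817, 2.222, 0.305]
contact_force: [0.8, 0.0, -3.5]
grip_width: 0.0112
finger_force: 69.2
```

Emit:
play_rows:
  plan:
    - [[0,0,0],[-27.8,6.3,9.5],0]
    - [[0,0,0],[-27.8,6.3,9.5],0]
    - [[0,0,0],[-27.8,6.3,9.5],0]
    - [[0,0,0],[-27.8,6.3,9.5],0]
    - [[0,0,0],[-27.8,6.3,9.5],0]

```text
time_s: 19.98
eef_pos: [0.5643, 0.062, 0.2407]
ee_rot: [-1.817, 2.221, 0.305]
contact_force: [0.7, 0.5, -4.5]
grip_width: 0.011
finger_force: 69.2
```

Emit:
play_rows:
  plan:
    - [[0,0,0],[-27.8,6.3,9.5],0]
    - [[0,0,0],[-27.8,6.3,9.5],0]
    - [[0,0,0],[-27.8,6.3,9.5],0]
    - [[0,0,0],[-27.8,6.3,9.5],0]
    - [[0,0,0],[-13.9,3.2,4.8],0]

```text
time_s: 20.4
eef_pos: [0.5622, 0.1987, 0.2407]
ee_rot: [-1.82, 2.219, 0.308]
contact_force: [1.1, -1.4, -4.7]
grip_width: 0.0111
finger_force: 69.1
```

Emit:
play_rows:
  plan:
    - [[0,0,0],[0,0,0],0]
    - [[0,0,0],[0,0,0],0]
    - [[0,0,0],[0,0,0],0]
    - [[0,0,0],[0,0,0],0]
    - [[0,0,0],[0,0,0],0]

```text
time_s: 20.82
eef_pos: [0.5638, 0.1944, 0.2404]
ee_rot: [-1.816, 2.223, 0.305]
contact_force: [-0.2, 0.3, -4.0]
grip_width: 0.0112
finger_force: 69.1
```

```bash
python3 p.py
cat > tr.py <<'E'
from h import *
import sys
d0={}
for n in("top","side"):
    d=read_camera(n); P=cloud(d);H=hsv(d); l=((P-TO)@RT)*1000
    m=(d["depth"]>0)&(H[...,1]<70)&(H[...,2]>40)&(abs(l[...,0])<100)&(abs(l[...,1])<110)
    z=l[...,2]
    zz=z[m]; hh,e=np.histogram(zz,bins=np.arange(84,260,5)); print(n,[(int(a),int(b)) for a,b in zip(e,hh) if b>25])
    cv2.imwrite(f"pics/{n}_{sys.argv[1]}.png",cv2.resize(d["img"][100:230,80:260] if n=="top" else d["img"][180:380,80:300],None,fx=3,fy=3))
    np.savez(f"{n}_{sys.argv[1]}.npz",**{k:np.array(v) for k,v in d.items()})
E
python3 tr.py a
python3 - <<'E'
import cv2,numpy as np
a=cv2.imread('pics/top_a.png');b=cv2.imread('pics/side_a.png')
a=cv2.resize(a,(400,290));b=cv2.resize(b,(400,364)); c=np.zeros((364,800,3),np.uint8);c[:290,:400]=a;c[:,400:]=b;cv2.imwrite('pics/ab.png',c)
E
```

```text
20.8167 [ 0.46  0.27 -0.07 -0.3  -1.05 -0.53] [0.564 0.194 0.24 ] F [-0.2  0.3 -4. ] 0.011163786656786004 69.12868738174438
to above seat (array([ 0.001,  0.001, -0.002]), array([-12.4,   7.5,  57.2])) world up in Rp [-0.324  0.    -0.946] tote x [-0. -1.  0.] tote y [-0.946 -0.     0.324]
top [(194, 77), (199, 302), (204, 63), (209, 149), (214, 79), (219, 146), (224, 27)]
side [(84, 76), (89, 102), (114, 29), (194, 135), (199, 637), (204, 234), (209, 734), (214, 263), (219, 389)]
```

View pics/ab.png

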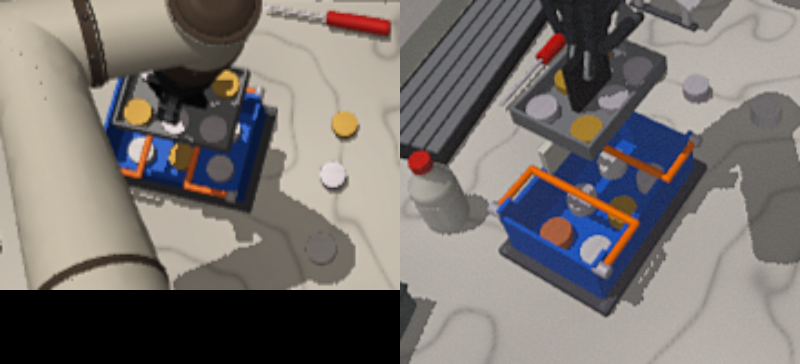

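The tray is held level above the tote (side crop 585,100), with both bails lying in (570,195 and 650,165). Now I fit the tray outline.

```bash
cat > fit.py <<'E'
from h import *
import sys
lo,hi=float(sys.argv[2]),float(sys.argv[3])
for n in("top","side"):
    d={k:v for k,v in np.load(f"{n}_{sys.argv[1]}.npz").items()}
    P=cloud(d);H=hsv(d); l=((P-TO)@RT)*1000
    m=(d["depth"]>0)&(H[...,1]<70)&(H[...,2]>45)&(H[...,2]<150)&(abs(l[...,0])<95)&(abs(l[...,1])<100)&(l[...,2]>lo)&(l[...,2]<hi)
    m=cv2.morphologyEx(m.astype(np.uint8),cv2.MORPH_OPEN,np.ones((2,2),np.uint8))>0
    q=l[m]; r=cv2.minAreaRect(q[:,:2].astype(np.float32)); print(n,len(q),r,np.round(q.min(0)),np.round(q.max(0)))
    # plane fit of floor band
    f=q[(q[:,2]<lo+14)]; A=np.c_[f[:,:2],np.ones(len(f))]; c=np.linalg.lstsq(A,f[:,2],rcond=None)[0]; print("tilt x,y",c[:2].round(3),len(f))
    g=q[q[:,2]>hi-10]; print("rim rect",len(g),cv2.minAreaRect(g[:,:2].astype(np.float32)),np.median(g[:,2]))
E
python3 fit.py a 193 228; python3 -c "
from h import *
s=status.get_state();C=R.from_rotvec(s['ee_rot']).as_matrix();print((RT.T@(s['eef_pos']-TO-C[:,2]*.0187)*1000).round(1))"
```

```text
top 662 ((-75.91557312011719, -178.0261688232422), (470.23828125, 165.53973388671875), 59.14813232421875) [-268. -337.  193.] [  65.   41. 1281.]
tilt x,y [-0.021  0.004] 330
rim rect 131 ((-76.40837097167969, -179.27532958984375), (468.3389587402344, 163.8441162109375), 58.88727569580078) 221.5297814313018
side 1946 ((-151.89083862304688, 75.19064331054688), (227.23863220214844, 715.7616577148438), 52.67940139770508) [-388. -232.   -4.] [202. 355. 840.]
tilt x,y [-0.653  0.545] 897
rim rect 288 ((-138.61166381835938, 169.0950927734375), (168.236572265625, 599.9114990234375), 37.63024139404297) 221.05561541203718
[ 12.6 -30.  258. ]
```

```bash
sed -i '/morphologyEx/d' fit.py; sed -i 's/H\[...,2\]<150)/H[...,2]<150)\&(cv2.blur(((l[...,2]>lo)\&(l[...,2]<hi)).astype(np.float32),(5,5))>.5)/' fit.py; python3 fit.py a 193 228
```

```text
top 693 ((11.846378326416016, -28.067642211914062), (110.22378540039062, 144.85165405273438), 0.6360350847244263) [ -43. -100.  193.] [ 68.  44. 228.]
tilt x,y [-0.015  0.006] 402
rim rect 121 ((11.846378326416016, -28.067642211914062), (110.22378540039062, 144.85165405273438), 0.6360350847244263) 221.68159279646488
side 1946 ((13.421775817871094, -27.127899169921875), (144.59597778320312, 112.11387634277344), 89.81970977783203) [-43. -99. 195.] [ 70.  45. 227.]
tilt x,y [-0.004  0.011] 842
rim rect 373 ((13.320236206054688, -27.33917236328125), (144.2384796142578, 112.05917358398438), 89.7013168334961) 221.0577464609111
```

Emit:
play_rows:
  plan:
    - [[0,0,0],[-14.2,5.3,4.9],0]
    - [[0,0,0],[-14.2,5.3,4.8],0]
    - [[0,0,0],[0,0,0],0]
    - [[0,0,0],[3.2,0,9.5],0]
    - [[0,0,0],[3.2,0,9.5],0]

```text
time_s: 21.33
eef_pos: [0.5597, 0.2267, 0.22]
ee_rot: [-1.817, 2.221, 0.305]
contact_force: [-0.3, 0.3, -5.9]
grip_width: 0.0112
finger_force: 69.2
```

Emit:
play_rows:
  plan:
    - [[0,0,0],[3.2,0,9.5],0]
    - [[0,0,0],[3.2,0,9.5],0]
    - [[0,0,0],[3.2,0,9.5],0]
    - [[0,0,0],[3.2,0,9.5],0]
    - [[0,0,0],[0,0,0],0]

```text
time_s: 21.75
eef_pos: [0.5579, 0.2265, 0.1767]
ee_rot: [-1.82, 2.228, 0.308]
contact_force: [-0.6, -0.8, -4.8]
grip_width: 0.0113
finger_force: 69.0
```

Emit:
play_rows:
  plan:
    - [[0,0,0],[0,0,0],0]
    - [[0,0,0],[0,0,0],0]
    - [[0,0,0],[0,0,0],0]
    - [[0,0,0],[0,0,0],0]
    - [[0,0,0],[0,0,0],0]

```text
time_s: 22.17
eef_pos: [0.5597, 0.2275, 0.1808]
ee_rot: [-1.818, 2.221, 0.305]
contact_force: [-0.8, 0.1, -4.1]
grip_width: 0.0109
finger_force: 69.0
```

```bash
python3 p.py;python3 tr.py b;  python3 -c "
from h import *
s=status.get_state();C=R.from_rotvec(s['ee_rot']).as_matrix();print((RT.T@(s['eef_pos']-TO-C[:,2]*.0187)*1000).round(1))"; python3 fit.py b 130 170
```

```text
22.1667 [ 0.52  0.33 -0.14 -0.32 -0.91 -0.54] [0.56  0.227 0.181] F [-0.8  0.1 -4.1] 0.010858959152867387 69.00858879089355
to above seat (array([ 0.001,  0.001, -0.   ]), array([-1.8, -3.2, -9.4])) world up in Rp [-0.324  0.    -0.946] tote x [-0. -1.  0.] tote y [-0.946 -0.     0.324]
top [(134, 62), (139, 262), (144, 63), (149, 108), (154, 92), (159, 122), (164, 30)]
side [(84, 38), (89, 95), (134, 93), (139, 675), (144, 224), (149, 686), (154, 272), (159, 399), (209, 27), (229, 33), (234, 32), (249, 29), (254, 27)]
[  1.7   1.2 198.2]
top 668 ((0.16060256958007812, -0.11852264404296875), (108.65016174316406, 150.95376586914062), 0.9655886292457581) [-54. -75. 135.] [ 56.  75. 167.]
tilt x,y [-0.003  0.005] 313
rim rect 113 ((0.1669464111328125, -0.49468994140625), (108.65016174316406, 150.06320190429688), 0.9655886292457581) 162.30076375068083
side 2056 ((2.6306991577148438, 0.6221694946289062), (151.77548217773438, 112.4325942993164), 89.72660064697266) [-54. -75. 135.] [ 59.  76. 166.]
tilt x,y [0.    0.004] 756
rim rect 328 ((2.7460861206054688, 0.485870361328125), (111.12789916992188, 151.21102905273438), 0.10185936093330383) 161.7197444672217
```

Emit:
play_rows:
  plan:
    - [[0,0,0],[2.6,0,7.6],0]
    - [[0,0,0],[2.6,0,7.6],0]
    - [[0,0,0],[2.6,0,7.6],0]
    - [[0,0,0],[2.6,0,7.6],0]
    - [[0,0,0],[2.6,0,7.6],0]

```text
time_s: 22.68
eef_pos: [0.559, 0.2272, 0.1385]
ee_rot: [-1.819, 2.223, 0.306]
contact_force: [-0.3, -0.4, -4.4]
grip_width: 0.0111
finger_force: 69.2
```

Emit:
play_rows:
  plan:
    - [[0,0,0],[0,0,0],0]
    - [[0,0,0],[0,0,0],0]
    - [[0,0,0],[0,0,0],0]
    - [[0,0,0],[0.65,0,1.9],0]
    - [[0,0,0],[0,0,0],0]

```text
time_s: 23.1
eef_pos: [0.5595, 0.2275, 0.1381]
ee_rot: [-1.818, 2.222, 0.305]
contact_force: [-1.5, -0.4, -5.0]
grip_width: 0.0109
finger_force: 69.2
```

Emit:
play_rows:
  plan:
    - [[0,0,0],[0.65,0,1.9],0]
    - [[0,0,0],[0,0,0],0]
    - [[0,0,0],[0,0,0],0]
    - [[0,0,0],[0,0,0],0]
    - [[0,0,0],[0,0,0],0]

```text
time_s: 23.52
eef_pos: [0.5594, 0.2274, 0.136]
ee_rot: [-1.818, 2.222, 0.305]
contact_force: [0.3, -0.0, -3.4]
grip_width: 0.011
finger_force: 69.2
```

```bash
cat > w.py <<'E'
from h import *
s=status.get_state();C=R.from_rotvec(s['ee_rot']).as_matrix();print(s["time_s"],(RT.T@(s['eef_pos']-TO-C[:,2]*.0187)*1000).round(1),"F tote",(RT.T@s["contact_force"]).round(1),s["grip_width"])
E
python3 w.py
```

```text
23.5167 [  1.6   1.2 153.7] F tote [ 0.2  0.  -3.4] 0.01096552664914029
```

Emit:
play_rows:
  plan:
    - [[0,0,0],[0.3,0,1],0]
    - [[0,0,0],[0,0,0],0]
    - [[0,0,0],[0,0,0],0]
    - [[0,0,0],[0,0,0],0]
    - [[0,0,0],[0,0,0],0]

```text
time_s: 23.93
eef_pos: [0.5594, 0.2274, 0.1349]
ee_rot: [-1.818, 2.222, 0.305]
contact_force: [0.4, -0.5, -3.9]
grip_width: 0.0109
finger_force: 69.2
```

Emit:
play_rows:
  plan:
    - [[0,0,0],[0.3,0,1],0]
    - [[0,0,0],[0,0,0],0]
    - [[0,0,0],[0,0,0],0]
    - [[0,0,0],[0,0,0],0]
    - [[0,0,0],[0,0,0],0]

```text
time_s: 24.35
eef_pos: [0.5595, 0.2276, 0.134]
ee_rot: [-1.818, 2.222, 0.305]
contact_force: [0.2, -0.2, -3.5]
grip_width: 0.0114
finger_force: 69.4
```

Emit:
play_rows:
  plan:
    - [[0,0,0],[0.3,0,1],0]
    - [[0,0,0],[0,0,0],0]
    - [[0,0,0],[0,0,0],0]
    - [[0,0,0],[0,0,0],0]
    - [[0,0,0],[0,0,0],0]

```text
time_s: 24.77
eef_pos: [0.5597, 0.2278, 0.1337]
ee_rot: [-1.818, 2.221, 0.305]
contact_force: [-1.4, 0.2, 4.6]
grip_width: 0.011
finger_force: 70.4
```

```bash
python3 w.py
```

```text
24.7667 [  1.8   1.6 151.4] F tote [-1.4 -0.1  4.6] 0.011041912087667019
```

Seated on the bails. Now I slide it towards the stop.

Emit:
play_rows:
  plan:
    - [[0,0,0],[0,-1,-0.3],0]
    - [[0,0,0],[0,-1,0],0]
    - [[0,0,0],[0,0,0],0]
    - [[0,0,0],[0,0,0],0]
    - [[0,0,0],[0,0,0],0]

```text
time_s: 25.18
eef_pos: [0.5612, 0.2273, 0.1337]
ee_rot: [-1.818, 2.222, 0.306]
contact_force: [-4.3, 2.3, 5.3]
grip_width: 0.0113
finger_force: 70.6
```

Emit:
play_rows:
  plan:
    - [[0,0,0],[0,-1,0],0]
    - [[0,0,0],[0,0,0],0]
    - [[0,0,0],[0,0,0],0]
    - [[0,0,0],[0,0,0],0]
    - [[0,0,0],[0,0,0],0]

```text
time_s: 25.6
eef_pos: [0.5621, 0.2271, 0.1337]
ee_rot: [-1.818, 2.222, 0.306]
contact_force: [-4.6, 1.0, 6.2]
grip_width: 0.0112
finger_force: 70.6
```

Emit:
play_rows:
  plan:
    - [[0,0,0],[0,-0.7,0],0]
    - [[0,0,0],[0,0,0],0]
    - [[0,0,0],[0,0,0],0]
    - [[0,0,0],[0,0,0],0]
    - [[0,0,0],[0,0,0],0]

```text
time_s: 26.02
eef_pos: [0.5626, 0.227, 0.1337]
ee_rot: [-1.818, 2.222, 0.306]
contact_force: [-3.9, 1.8, 6.1]
grip_width: 0.0107
finger_force: 70.7
```

```bash
python3 w.py
```

```text
26.0167 [  4.9   1.4 151.3] F tote [-4.2  1.   6.1] 0.010744628195103585
```

Emit:
play_rows:
  plan:
    - [[0,0,0],[0,-0.7,0],0]
    - [[0,0,0],[0,0,0],0]
    - [[0,0,0],[0,0,0],0]
    - [[0,0,0],[0,0,0],0]
    - [[0,0,0],[0,0,0],0]

```text
time_s: 26.43
eef_pos: [0.5626, 0.227, 0.1337]
ee_rot: [-1.819, 2.223, 0.308]
contact_force: [-6.9, 1.4, 7.7]
grip_width: 0.0112
finger_force: 71.0
```

Emit:
play_rows:
  plan:
    - [[0,0,0],[0,-0.7,0],0]
    - [[0,0,0],[0,0,0],0]
    - [[0,0,0],[0,0,0],0]
    - [[0,0,0],[0,0,0],0]
    - [[0,0,0],[0,0,0],0]

```text
time_s: 26.85
eef_pos: [0.5626, 0.2269, 0.1337]
ee_rot: [-1.82, 2.223, 0.309]
contact_force: [-9.1, 1.5, 9.4]
grip_width: 0.011
finger_force: 71.2
```

```bash
python3 w.py;python3 tr.py c>/dev/null; python3 fit.py c 86 121
```

```text
26.85 [  5.    1.4 151.4] F tote [-9.2 -0.4  9.4] 0.011032311878952105
top 639 ((-20.83187484741211, -5.0777435302734375), (158.70643615722656, 166.24542236328125), 10.172027587890625) [ -85. -100.   87.] [ 72.  75. 121.]
tilt x,y [-0.011  0.006] 342
rim rect 143 ((4.04425048828125, -0.2649993896484375), (109.50098419189453, 151.67135620117188), 0.40409064292907715) 115.03395516681073
side 1952 ((-1.112091064453125, -1.2445526123046875), (199.7445068359375, 171.72914123535156), 89.124755859375) [ -85. -100.   86.] [ 86. 100. 119.]
tilt x,y [0.002 0.002] 867
rim rect 392 ((7.958106994628906, 1.2615585327148438), (115.39685821533203, 149.593017578125), 0.2934804856777191) 114.3736409775342
```

Contact with the stop at x = 5.0 mm (the force rises and the position holds). Ease off the preload, release, retreat along the tool.

Emit:
play_rows:
  plan:
    - [[0,0,0],[0,0.8,-0.3],0]
    - [[0,0,0],[0,0,0],0]
    - [[0,0,0],[0,0,0],14]
    - [[0,0,0],[0,0,0],20]
    - [[0,0,0],[0,0,0],30]

```text
time_s: 27.37
eef_pos: [0.5642, 0.2263, 0.1331]
ee_rot: [-1.817, 2.222, 0.304]
contact_force: [-0.4, -0.4, 0.3]
grip_width: 0.0297
finger_force: 0.0
```

Emit:
play_rows:
  plan:
    - [[0,0,0],[0,0,0],36]
    - [[0,0,0],[0,0,0],36]
    - [[0,0,0],[0,0,0],36]
    - [[0,0,0],[0,0,0],36]
    - [[0,0,0],[0,0,0],36]

```text
time_s: 27.78
eef_pos: [0.5637, 0.2264, 0.1333]
ee_rot: [-1.818, 2.222, 0.305]
contact_force: [-0.0, -0.6, -0.2]
grip_width: 0.0358
finger_force: 0.0
```

```bash
python3 w.py
```

```text
27.7833 [  6.    1.1 151. ] F tote [ 0.1 -0.6 -0.2] 0.03584077220670321
```

Emit:
play_rows:
  plan:
    - [[0,0,0],[0,0,-10],36]
    - [[0,0,0],[0,0,-20],36]
    - [[0,0,0],[0,0,-30],36]
    - [[0,0,0],[0,0,-40],36]
    - [[0,0,0],[0,0,-40],36]

```text
time_s: 28.2
eef_pos: [0.5541, 0.181, 0.2673]
ee_rot: [-1.819, 2.223, 0.305]
contact_force: [1.6, 1.2, 0.9]
grip_width: 0.0357
finger_force: 0.0
```

Emit:
play_rows:
  plan:
    - [[0,0,0],[30,0,-10],36]
    - [[0,0,0],[38,0,-13],36]
    - [[0,0,0],[38,0,-13],36]
    - [[0,0,0],[38,0,-13],36]
    - [[0,0,0],[38,0,-13],36]

```text
time_s: 28.62
eef_pos: [0.5159, -0.0083, 0.2667]
ee_rot: [-1.818, 2.22, 0.303]
contact_force: [0.4, -0.1, -0.4]
grip_width: 0.0358
finger_force: 0.0
```

Emit:
play_rows:
  plan:
    - [[0,0,0],[38,0,-13],36]
    - [[0,0,0],[38,0,-13],36]
    - [[0,0,0],[0,0,0],36]
    - [[0,0,0],[0,0,0],36]
    - [[0,0,0],[0,0,0],36]

```text
time_s: 29.03
eef_pos: [0.5008, -0.0855, 0.2658]
ee_rot: [-1.817, 2.222, 0.304]
contact_force: [0.0, 0.1, 0.9]
grip_width: 0.0362
finger_force: 0.0
```

```bash
python3 w.py;python3 tr.py d>/dev/null; python3 fit.py d 100 121; python3 bails.py
python3 - <<'E'
import cv2,numpy as np
a=cv2.imread('pics/top_d.png');b=cv2.imread('pics/side_d.png')
a=cv2.resize(a,(400,290));b=cv2.resize(b,(400,364)); c=np.zeros((364,800,3),np.uint8);c[:290,:400]=a;c[:,400:]=b;cv2.imwrite('pics/d.png',c)
E
```

```text
29.0333 [   6.  -317.1  283.5] F tote [-0.   0.1  0.9] 0.036196576527627825
top 236 ((6.7499542236328125, 0.0485687255859375), (115.38771057128906, 151.2752685546875), 0.6491743326187134) [-51. -75. 100.] [ 65.  76. 120.]
tilt x,y [0.009 0.006] 102
rim rect 185 ((5.031970977783203, 0.052978515625), (111.95207214355469, 151.2274932861328), 0.6491743326187134) 115.01770961800631
side 1047 ((9.26999282836914, 0.7748870849609375), (117.99330139160156, 150.9942169189453), 0.35683128237724304) [-50. -75. 100.] [ 68.  76. 118.]
tilt x,y [0.002 0.001] 807
rim rect 461 ((9.188846588134766, 0.6936721801757812), (117.98751831054688, 150.9791259765625), 0.15809184312820435) 114.08791416998545
top 1 9 [-54.6  33.4  89.7]
top -1 8 [-56.  -35.1  88.1]
side 1 18 [-54.4  37.2  87.8]
side -1 17 [-54.2 -32.8  87.6]
```

View pics/d.png

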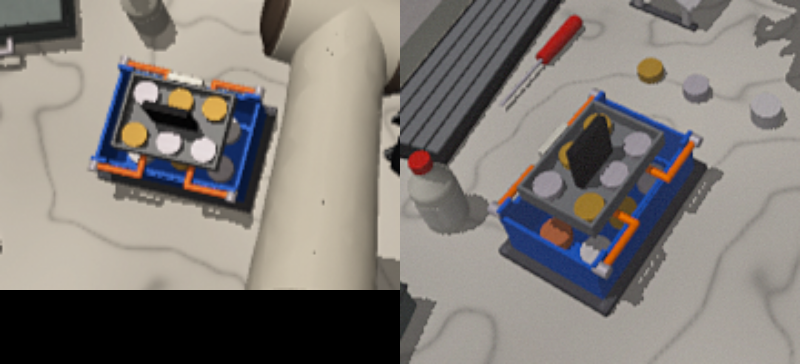

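The tray rests level on both bails, square and against the stop (side crop 580,165; white stop at 553,135). Its front edge is at x = −50 mm, so its centre is at about +5 mm, and its rim is at 115 mm.

```bash
python3 -c "
from plant import job; print(job.job_done())"
```

```text
the job is handed in; nothing more can be done
None
```

The job is handed in: both bails are fully in, and the tray rests on them level and centred against the back stop, released, after about 29 s of the 62 s allowed; the hand-in call returned no verdict.

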